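# Isolate and lock out

### The job

The rotary isolator on the sloping box is still on: press its black bar handle in and, keeping it pressed, turn it a quarter turn anticlockwise (as you face the panel) to off, where it must spring back out by itself. Then swing the steel lockout hasp on the right of the panel clockwise to its stop, so that its padlock eye sticks straight out past the right side of the box. Leave the tools and other things lying round the box where they are.

Things in the scene. Friction and masses are not known exactly. Their poses are not given: they have to be found in the camera images.
- isolator_box: grey sloping isolator box fixed to the bench, 190 mm wide (its y), 140 mm deep (its x), 45 mm high at the front and 96 mm at the back. Origin: centre of its underside; x to its back, y to its left, z up.
- isolator_panel: the box's sloping grey front panel, 194 x 154 mm, tilted back 20 degrees from level. Origin: centre of the panel's surface; x runs up the slope, y to the left, z straight out of the panel (leaning 20 degrees toward the front).
- handle_grip (a point): centre of the top of the black handle's bar, on the turning axis. x along the bar (80 mm long), y across it (18 mm wide), z out along the axis, parallel to the panel's z. The bar is 34 mm tall on a round plate of 47 mm radius. At rest its top is 69 mm out from the panel, the plate's top 35 mm; 8 mm less when pressed home. On: bar runs up and down the slope; off: across the panel.
- handle_turn (a joint): handle angle: 0 on, grows anticlockwise facing the panel (about the panel's +z) to the stop at 1.57, off. Dry friction 0.15 N m. A key blocks turning past about 0.05 rad until the handle is pressed at least 6 mm in; from 0.4 rad a ledge keeps it in even when let go; from about 1.5 rad to the stop it springs out when let go, and is then locked at off.
- handle_press (a joint): how far the handle is pressed in toward the panel, in m: 0 out, 0.008 home. The spring pushes it out with about 5 N at 0 and 10 N at 0.008.
- hasp_stud (a point): top centre of the round pull stud on the hasp: shank 12 mm, head 15 mm in diameter (the head is the top 6 mm), 28 mm tall, axis parallel to the panel's z, standing on the flat 3 mm steel hasp plate 6 mm out from the panel. Stowed, the stud is straight up the slope from the hasp's pivot; swung out, straight to the right of it, beyond the side of the box.
- hasp_pivot (a point): the hasp's pivot on the panel's surface, near the panel's lower right corner; the hasp turns about it in the panel's plane. The stud's axis is 60 mm from it, the padlock eye 92 mm.
- hasp (a joint): angle of the hasp: 0 stowed, grows clockwise as seen facing the panel (negative about the panel's z) to the stop at 1.57, fully out. It stays where it is left (dry friction 0.12 N m). A collar under the handle traps it until the handle is at off.
- driver_b: screwdriver with a translucent blue handle, 175 mm long, lying in front of the box; a bystander to leave alone
- tape_measure: yellow tape measure, 67x79x33 mm, left of the box; a bystander to leave alone
- hygrometer: small round dial gauge with a black rim, 60 mm across, 16 high, near the front right corner of the box; a bystander to leave alone
- side_pliers: pliers with orange grips, 169x61x13 mm, lying flat to the right of the box; a bystander to leave alone
- screw_tin: small round white tin, 69 mm across, 31 high, left of the box near its back; a bystander to leave alone
- electric_tape: roll of black tape lying flat, 62 mm across, 19 high, right behind the box; a bystander to leave alone

How it is judged (in metres and radians):
On the way, in this order (a step that is already met when the one before it is completed fails the run):
1. the handle is pressed in (at least 4.5 mm) while still at on (less than 0.25 rad) (value of joint handle_press above 0.0045 m and value of joint handle_turn below 0.25 rad), for 0.1 s.
2. the handle is turned to off (at least 1.45 rad) and has sprung back out (less than 2 mm in), the hasp still stowed (value of joint handle_turn above 1.45 rad and value of joint handle_press below 0.002 m and value of joint hasp below 0.3 rad), for 0.2 s.
3. the hasp is swung out to its stop (at least 1.4 rad) (value of joint hasp above 1.4 rad), for 0.2 s.
At the end, for the whole second after the job is handed in: the handle is at off (at least 1.45 of 1.57 rad) and fully sprung out (less than 2 mm in), and the hasp is swung out (at least 1.4 of 1.57 rad) (value of joint handle_turn above 1.45 rad and value of joint handle_press below 0.002 m and value of joint hasp above 1.4 rad); the robot touches nothing.
It fails at once if one of the things lying round the box is moved more than 30 mm (distance of any of driver_b, tape_measure, hygrometer, side_pliers, screw_tin, electric_tape from where it was at the start of the episode above 0.03 m).
It also fails if it takes over 46 s, if anything falls off the work surface, if the arm or the gripper's body presses on something with over 40 N, if the wrist force passes 120 N, or if a joint passes its speed limit or range.

### The arm

A 6-joint arm with a two-finger parallel gripper is mounted at the origin on a cart in front of the work surface, level with it; the furniture and walls round the work are solid. World frame = base frame: x ahead of the robot, y to its left, z up, the work surface at z = 0. Lengths are in mm, angles in degrees, forces in N, time in s.
With the tool pointing down it reaches from about 350 to 850 mm from the base axis. Payload 8.1 kg.
Tool frame: the origin (TCP) lies at the very end of the fingers, on their centre line; the grasp point (between the pads) lies 19 mm behind it; z points along the fingers, y is the line along which they close (so a half turn about z gives the same grasp; the last joint's range is limited). The gripper opens to 85 mm and grips with 20 to 120 N. Pads are 22 mm wide; open, the fingers measure 114 mm over their backs; the gripper's body (76 mm by 85 mm) begins 54 mm behind the grasp point. The pads swing forward as they close: fully open they stand 13 mm farther back than shut.
Start: joints at [65.237, 7.471, 85.268, -0, 87.261, -4.893], TCP at [203.913, 564.291, 192.992] pointing down, gripper open.
Joint ranges: [-169.43, 169.43], [-51.17, 129.36], [1.28, 143.12], [-76.62, 256.62], [0, 156.53], [-152.29, 152.29]. Speed limits (degrees/s): [136.94, 136.94, 159.86, 180, 180, 180].

### API

Orientations are given as [roll, pitch, yaw] about the fixed x, y, z axes, in that order (R = Rz(yaw) Ry(pitch) Rx(roll)).
In Python, from bench import sense, eyes, job, models gives the robot as it stands. The module is installed in compiled form; this text tells all that it offers.
- The arm moves only by the tool apply_moves, never from a script. Its argument "rows" is a list of rows, each a list of 6 numbers: the shift along the tool's x, y, z in mm, then the turn, a rotation vector about the tool's x, y, z in rad. In form: [[dx, dy, dz, rx, ry, rz], ...]. A call has exactly 5 rows; each row shifts and turns the commanded pose from where the row before left it, along the tool's axes as they then stand; what a row does not reach is not made up. A row lasts 1/8 s, in which the tool goes at most 62.5 mm and 10.7 degrees, less where a joint would pass 70% of its speed; a pose out of reach is approached as far as the arm can. A call is refused whole if a number of a shift passes 62.5 or a number of a turn 0.188, either way. A call with a gripper value outside its range is refused whole. "fingers" is the finger opening in mm, from 0 to 85.4, set as the call begins (left out, the last holds). The fingers move at their own pace and stop on an object; "grip_force" is the grip in N (left out, the last holds). Time passes only in rows, so rows that do not move let the fingers close, or fill a call up. It gives the time, the measured TCP pose, the force, the opening and the grip force at its end, in the units of the state.
- sense(): the state, without advancing time (a new reading comes with each control period).
- eyes.snapshot(name): name is "side" or "top" or "wrist"; returns (picture, depth): 420x560x3 uint8, red, green, blue; 420x560 float32, mm along the optical axis (not along the pixel's ray), 0 where there is no reading.
- eyes.get_calibration(name): a dict with "intrinsics" (3x3 intrinsics, pixels), "R" (3x3) and "t" (3): a world point X has camera coordinates R X + t; the wrist camera has in their place "mount" (4x4, takes a point from camera to tool coordinates, whose origin is the TCP and whose axes are the flange's). Camera axes: x right, y down, z forward; pixel columns grow to the right and rows downward; lengths in mm; the calibration is good to about 2 mm. A picture is of the moment at which its call begins: read the wrist's pose just before it. get_calibration takes no time and is no camera call.
- job.hand_in(): hands the job in; it is judged then, once.
Trained networks look in the newest picture that a camera, given by its name, has taken for a name from the list of things; names that differ only in an ending like _2 or _b are one class to them, and where a whole thing is asked for, a point or a joint stands for the part that bears it (a point fixed in the world has none). Each returns a list of dicts, best first, with "confidence" (0 to 1); they miss things now and then, are a little off and sometimes report something else, mostly with a low value. They report only what shows in the picture. A call takes as long as a camera call.
- models.boxes_of(name, camera): "xyz" ([x, y, z] in mm, in world coordinates, good to about 4 mm: the middle of the surface that is visible of it).
- models.cut_out(name, camera): "pixels" (420x560 bool, what is visible of it).
- models.place_of(name, camera): "xyz" ([x, y, z] in mm, in world coordinates, good to about 4 mm: a listed point, or the origin of a listed thing).
The state is a dict: "time": time; "joint_pos": joint angles; "qd": joint speeds; "joint_efforts": joint torques, N m; "tool_pos": TCP position; "tcp_rot": TCP orientation; "ft_force": force on the tool from outside, world axes, zero at the start; "wrist_torque": the same for the moment, N m; "finger_gap": finger opening in mm; "grip_force": force on a finger pad.
Only numpy, scipy, OpenCV 4.12 (cv2) and the standard library are available. Lean on these libraries where they do the work, as an engineer would, in place of code of your own. Each camera call takes 0.05 s, during which the arm holds its last target. There are 200 camera calls.

## Working session

There is one attempt and no reset: what is moved stays moved. The work goes in short steps, Python scripts to look and compute and a tool call to move; the robot and the scene stay as the last step left them, time stands still between calls to the robot, and variables do not carry over. Pictures are saved under pics/ and viewed, at most 10 in all, crops included, and the job is handed in when it is done.

Besides the shell and the picture viewer there is one more tool, called after "Emit:" as a command line: name --pt "numbers of a row" for each row, then --argument value for the rest. apply_moves: Moves the arm, as the interface text tells. Its arguments: {"type":"object","properties":{"rows":{"type":"array"},"fingers":{"type":"number"},"grip_force":{"type":"number"}},"required":["rows"]}

```bash
mkdir -p pics; python3 - <<'E'
from bench import sense, eyes, models
import cv2, numpy as np
s=sense(); print(s)
for c in ("top","side"):
    p,d=eyes.snapshot(c); cv2.imwrite(f"pics/{c}1.png",p[:,:,::-1])
    for n in ("isolator_box","isolator_panel","handle_grip","hasp_stud","hasp_pivot"):
        r=models.place_of(n,c); print(c,n,[(np.round(q["xyz"],1),round(q["confidence"],2)) for q in r[:2]])
print(eyes.get_calibration("wrist"))
E
```

```text
{'time': 0.0, 'joint_pos': array([ 6.52370293e+01,  7.51457310e+00,  8.53290753e+01, -2.15644177e-03,
        8.72611012e+01, -4.89412020e+00]), 'qd': array([ 0.09027161, -0.03674074, -0.02409509, -0.04321203, -0.03872338,
       -0.12016196]), 'joint_efforts': array([-6.63345945e-04, -5.69399035e+01, -5.00543010e+01, -1.54449731e-05,
        1.47143978e-02,  1.12230370e-05]), 'tool_pos': array([203.66632373, 563.72230495, 191.95202267]), 'tcp_rot': array([-1.79895449e+02, -6.79074186e-03,  1.60131248e+02]), 'ft_force': array([ 1.06864684, -0.37460472,  0.44552085]), 'wrist_torque': array([-0.02561925,  0.01662363,  0.03364921]), 'grip_force': 0.0, 'finger_gap': 85.68874790473313}
top isolator_box [(array([ 5.626e+02,  1.440e+02, -3.000e-01]), 0.95)]
top isolator_panel [(array([559.5, 143.9,  71.5]), 0.96), (array([597.1, -81. ,  -1. ]), 0.48)]
top handle_grip [(array([543.8, 161.8, 140.8]), 0.96), (array([472.8,   7.5,  -1.1]), 0.57)]
top hasp_stud [(array([579.5,  80.3, 107.4]), 0.79)]
top hasp_pivot [(array([536.3,  72. ,  52.3]), 0.81)]
side isolator_box [(array([563.5, 143.9,   2.1]), 0.58)]
side isolator_panel [(array([561.6, 146.7,  70.9]), 0.88)]
side handle_grip [(array([542.3, 165.9, 140.6]), 0.72), (array([532.4,  70.5,  52.8]), 0.56)]
side hasp_stud [(array([ 4.394e+02,  1.654e+02, -4.000e-01]), 0.72), (array([581.1,  77.4, 105.9]), 0.69)]
side hasp_pivot [(array([533.9,  71.1,  52. ]), 0.74)]
{'intrinsics': array([[344.63113737,   0.        , 273.49281276],
       [  0.        , 344.63113737, 213.13993149],
       [  0.        ,   0.        ,   1.        ]]), 'mount': array([[-1.31851169e-03, -9.49912871e-01, -3.12512079e-01,
         7.82795185e+01],
       [ 9.99998763e-01, -1.52050483e-03,  4.02662993e-04,
        -1.53208090e-01],
       [-8.57670886e-04, -3.12511162e-01,  9.49913700e-01,
        -1.80471876e+02],
       [ 0.00000000e+00,  0.00000000e+00,  0.00000000e+00,
         1.00000000e+00]])}
```

View pics/top1.png

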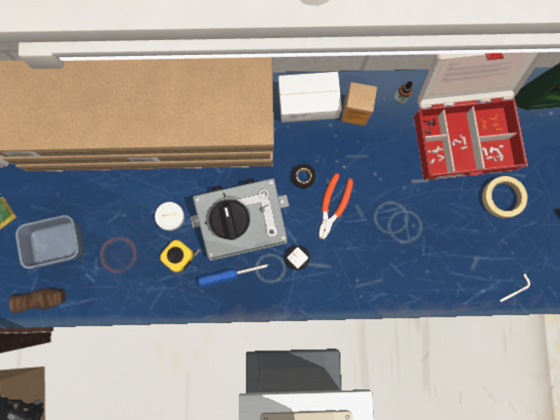

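```bash
python3 - <<'E'
from bench import eyes
import numpy as np
for c in("top","side"):
    k=eyes.get_calibration(c);print(c,k["intrinsics"].round(1).tolist(),(-k["R"].T@k["t"]).round(0), k["R"].round(3).tolist())
E
```

```text
top [[512.5, 0.0, 278.2], [0.0, 512.5, 212.8], [0.0, 0.0, 1.0]] [ 385.   73. 1268.] [[-0.027, -1.0, 0.013], [-0.987, 0.024, -0.156], [0.156, -0.017, -0.988]]
side [[451.4, 0.0, 272.8], [0.0, 451.4, 205.3], [0.0, 0.0, 1.0]] [ 332. -776.  456.] [[0.957, -0.289, 0.027], [-0.085, -0.366, -0.927], [0.277, 0.885, -0.375]]
```

The top view shows the box at about (240,220), with the handle on at (229,219). The hasp is stowed, with its pivot at (271,232) and its eye at (264,194). The box is turned slightly anticlockwise, and the tools lie well apart from it. Next I'll fix the panel's yaw and plan an approach.

```bash
cat > h.py <<'E'
import numpy as np, cv2
from scipy.spatial.transform import Rotation as Ro
from bench import sense, eyes, models
def panel_R(yaw): return (Ro.from_euler('z',yaw,degrees=True)*Ro.from_euler('y',-20,degrees=True)).as_matrix()
def cur():
    s=sense(); return np.array(s["tool_pos"]), Ro.from_euler('xyz',s["tcp_rot"],degrees=True), s
def rows(p1,R1,n,p0=None,R0=None):
    """n equal rows from pose 0 (default: measured) to pose 1"""
    if p0 is None: p0,R0,_=cur()
    rv=(R0.inv()*R1).as_rotvec(); out=[]; P,R=np.array(p0,float),R0
    for i in range(n):
        d=R.inv().apply(p0+(np.array(p1)-p0)*(i+1)/n-P)
        out.append([round(float(v),1) for v in d]+[round(float(v),4) for v in rv/n])
        P=P+R.apply(out[-1][:3]); R=R*Ro.from_rotvec(out[-1][3:])
    for k in range(0,n,5): print(out[k:k+5])
    print("end",P.round(1),R.as_euler('xyz',degrees=True).round(1))
def cloud(c,mask,d):
    k=eyes.get_calibration(c); K=k["intrinsics"]; v,u=np.nonzero(mask&(d>0)); z=d[v,u]
    X=np.c_[(u-K[0,2])*z/K[0,0],(v-K[1,2])*z/K[1,1],z]
    if "mount" in k:
        p,R,_=cur(); X=X@k["mount"][:3,:3].T+k["mount"][:3,3]; return R.apply(X)+p
    return (X-k["t"])@k["R"]
E
python3 - <<'E'
from h import *
for c in("top","side"):
    p,d=eyes.snapshot(c)
    r=models.cut_out("isolator_panel",c)
    if not r: continue
    m=r[0]["pixels"]; X=cloud(c,m,d)
    Q=X
    for _ in range(6):
        A=np.c_[Q[:,:2],np.ones(len(Q))]; w=np.linalg.lstsq(A,Q[:,2],rcond=None)[0]
        e=X[:,2]-np.c_[X[:,:2],np.ones(len(X))]@w; Q=X[np.abs(e)<max(3,1.0*np.std(Q[:,2]-A@w))]
    n=np.array([-w[0],-w[1],1]);n/=np.linalg.norm(n)
    print(c,m.sum(),len(Q),"n",n.round(3),"tilt",np.degrees(np.arccos(n[2])),"yaw",np.degrees(np.arctan2(-n[1],-n[0])))
    P=Q@panel_R(0); print(cv2.minAreaRect(np.float32(Q@panel_R(11))[:,:2]))
    print("z at panel ctr",w@[560.5,144.5,1])
Pr=Ro.from_matrix(panel_R(11)).as_matrix()
o=np.array([560.5,145,71])
for q in ([543,163,140.7],[580,79,106.5],[535,71.5,52]): print(((np.array(q)-o)@Pr).round(1))
E
```

```text
top 5290 2629 n [-0.335 -0.066  0.94 ] tilt 19.973910504474908 yaw 11.113949324172536Traceback (most recent call last):
  File "<stdin>", line 13, in <module>
cv2.error: OpenCV(4.12.0) /io/opencv/modules/imgproc/src/convhull.cpp:143: error: (-215:Assertion failed) total >= 0 && (depth == CV_32F || depth == CV_32S) in function 'convexHull'
```

```bash
python3 - <<'E'
from h import *
Pr=panel_R(11.1); o=np.array([560.5,145,71])
for q in ([543,163,140.7],[580,79,106.5],[535,71.5,52]): print(((np.array(q)-o)@Pr).round(1))
Rt=Ro.from_matrix(Pr@np.diag([1,-1,-1.]))
g=np.array([543,163,140.7])
view=g+Pr@[0,0,60.]
p,R,s=cur(); up=np.array([300,420,330.])
rv=(R.inv()*Rt).as_rotvec(); print(view,np.degrees(rv))
mid=Ro.from_rotvec(rv*0.5)
rows(up,R*mid,10); rows(view,Rt,10,up,R*mid)
E
```

```text
[11.  21.  70.2]
[ 18.2 -68.5  31.2]
[-43.3 -67.2  -4.5]
[522.86268855 159.04921656 197.08155725] [-25.92956782   7.18044147 147.07137499]
[[-13.9, -10.3, -13.7, -0.0226, 0.0063, 0.1283], [-15.1, -8.1, -14.0, -0.0226, 0.0063, 0.1283], [-15.8, -5.9, -14.2, -0.0226, 0.0063, 0.1283], [-16.4, -3.4, -14.5, -0.0226, 0.0063, 0.1283], [-16.5, -1.0, -14.6, -0.0226, 0.0063, 0.1283]]
[[-16.4, 1.5, -14.7, -0.0226, 0.0063, 0.1283], [-16.0, 3.9, -14.8, -0.0226, 0.0063, 0.1283], [-15.3, 6.2, -14.7, -0.0226, 0.0063, 0.1283], [-14.2, 8.4, -14.7, -0.0226, 0.0063, 0.1283], [-12.9, 10.5, -14.5, -0.0226, 0.0063, 0.1283]]
end [300. 420. 330.] [172.3  -9.9  87. ]
[[-26.8, 22.2, 11.9, -0.0226, 0.0063, 0.1283], [-23.8, 25.3, 12.3, -0.0226, 0.0063, 0.1283], [-20.5, 27.7, 12.8, -0.0226, 0.0063, 0.1283], [-16.9, 29.9, 13.2, -0.0226, 0.0063, 0.1283], [-13.0, 31.5, 13.9, -0.0226, 0.0063, 0.1283]]
[[-9.0, 32.6, 14.6, -0.0226, 0.0063, 0.1283], [-4.8, 33.1, 15.2, -0.0226, 0.0063, 0.1283], [-0.7, 33.2, 16.0, -0.0226, 0.0063, 0.1283], [3.4, 32.6, 16.7, -0.0226, 0.0063, 0.1283], [7.5, 31.5, 17.5, -0.0226, 0.0063, 0.1283]]
end [522.9 159.1 197.1] [-180.   -20.    11.1]
```

Emit:
apply_moves --pt "-13.9 -10.3 -13.7 -0.0226 0.0063 0.1283" --pt "-15.1 -8.1 -14.0 -0.0226 0.0063 0.1283" --pt "-15.8 -5.9 -14.2 -0.0226 0.0063 0.1283" --pt "-16.4 -3.4 -14.5 -0.0226 0.0063 0.1283" --pt "-16.5 -1.0 -14.6 -0.0226 0.0063 0.1283" --fingers 50

```text
time: 1.32
tool_pos: [252.3, 491.6, 262.1]
tcp_rot: [174.5, -3.7, 123.3]
ft_force: [0.5, -0.4, 0.6]
finger_gap: 49.8
grip_force: 0.0
```

Emit:
apply_moves --pt "-16.4 1.5 -14.7 -0.0226 0.0063 0.1283" --pt "-16.0 3.9 -14.8 -0.0226 0.0063 0.1283" --pt "-15.3 6.2 -14.7 -0.0226 0.0063 0.1283" --pt "-14.2 8.4 -14.7 -0.0226 0.0063 0.1283" --pt "-12.9 10.5 -14.5 -0.0226 0.0063 0.1283"

```text
time: 1.95
tool_pos: [300.2, 419.4, 330.6]
tcp_rot: [172.3, -10.0, 86.7]
ft_force: [-0.8, 0.1, 0.4]
finger_gap: 49.9
grip_force: 0.0
```

Emit:
apply_moves --pt "-26.8 22.2 11.9 -0.0226 0.0063 0.1283" --pt "-23.8 25.3 12.3 -0.0226 0.0063 0.1283" --pt "-20.5 27.7 12.8 -0.0226 0.0063 0.1283" --pt "-16.9 29.9 13.2 -0.0226 0.0063 0.1283" --pt "-13.0 31.5 13.9 -0.0226 0.0063 0.1283"

```text
time: 2.58
tool_pos: [412.0, 288.6, 263.3]
tcp_rot: [174.3, -16.3, 49.5]
ft_force: [0.4, -0.0, -0.7]
finger_gap: 50.0
grip_force: 0.0
```

Emit:
apply_moves --pt "-9.0 32.6 14.6 -0.0226 0.0063 0.1283" --pt "-4.8 33.1 15.2 -0.0226 0.0063 0.1283" --pt "-0.7 33.2 16.0 -0.0226 0.0063 0.1283" --pt "3.4 32.6 16.7 -0.0226 0.0063 0.1283" --pt "7.5 31.5 17.5 -0.0226 0.0063 0.1283"

```text
time: 3.2
tool_pos: [523.6, 158.2, 196.8]
tcp_rot: [-179.9, -20.0, 10.9]
ft_force: [0.5, 0.5, 0.2]
finger_gap: 49.8
grip_force: 0.0
```

```bash
python3 - <<'E'
from h import *
p0,R0,s=cur(); print(s["joint_pos"].round(1),p0.round(1),s["tcp_rot"].round(1),s["finger_gap"],s["ft_force"].round(1))
p,d=eyes.snapshot("wrist"); cv2.imwrite("pics/w1.png",p[:,:,::-1])
for n in("handle_grip","hasp_stud","hasp_pivot","isolator_panel"):
    print(n,[(np.round(q["xyz"],1),round(q["confidence"],2)) for q in models.place_of(n,"wrist")[:2]])
X=cloud("wrist",d>0,d); P=(X-[560.5,145,71])@panel_R(11.1)
b=P[(P[:,2]>62)&(P[:,2]<78)&(abs(P[:,0]-11)<60)&(abs(P[:,1]-21)<35)]
print(len(b),np.median(b,0),cv2.minAreaRect(b[:,:2].astype(np.float32)))
f=P[(abs(P[:,2])<6)&(abs(P[:,0])<77)&(abs(P[:,1])<95)]; A=np.c_[f[:,:2],np.ones(len(f))]; print(len(f),np.linalg.lstsq(A,f[:,2],rcond=None)[0],np.median(f,0))
E
```

```text
[ 11.6 -23.  115.1  -0.2  67.8  90.7] [523.6 158.2 196.8] [-179.9  -20.    10.9] 49.81567660169308 [0.5 0.5 0.2]
handle_grip [(array([542.7, 165. , 137.4]), 0.8)]
hasp_stud [(array([575.8,  81.4, 102.1]), 0.72)]
hasp_pivot [(array([536.8,  67.6,  57.9]), 0.55)]
isolator_panel [(array([564.7, 144. ,  72.3]), 0.6)]
2404 [15.23549417 23.51557528 67.7983751 ] ((11.546581268310547, 23.81570816040039), (79.48535919189453, 17.78531265258789), 0.431968629360199)
20949 [ 0.00431955 -0.00672855 -0.17477186] [ 19.55354903 -26.05298802  -0.75508337]
```

View pics/w1.png

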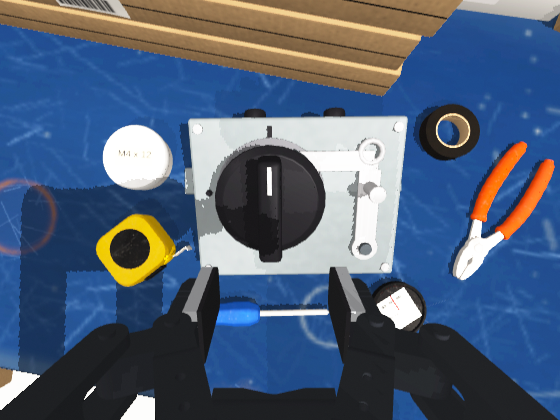

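The wrist view shows the bar at about (270,208), centred between the fingers. The stud is at (376,194) and the pivot at (364,249). Next I'll grasp the bar.

```bash
python3 - <<'E'
from h import *
Pr=panel_R(11.1); o=np.array([560.5,145,71])
Rt=Ro.from_matrix(Pr@np.diag([1,-1,-1.]))
rows(o+Pr@[11.5,23.7,43.5],Rt,5)
E
```

```text
[[0.1, -0.4, 17.4, -0.0002, 0.0, 0.0004], [0.1, -0.5, 17.4, -0.0002, 0.0, 0.0004], [0.1, -0.4, 17.3, -0.0002, 0.0, 0.0004], [0.1, -0.4, 17.4, -0.0002, 0.0, 0.0004], [0.0, -0.5, 17.4, -0.0002, 0.0, 0.0004]]
end [551.9 167.5 115.8] [-180.   -20.    11.1]
```

Emit:
apply_moves --pt "0.1 -0.4 17.4 0 0 0.0004" --pt "0.1 -0.5 17.4 0 0 0" --pt "0.1 -0.4 17.3 0 0 0" --pt "0.1 -0.4 17.4 0 0 0" --pt "0.0 -0.5 17.4 0 0 0"

```text
time: 4.08
tool_pos: [552.2, 167.3, 113.9]
tcp_rot: [-180.0, -19.9, 11.1]
ft_force: [0.2, -0.4, -0.0]
finger_gap: 50.2
grip_force: 0.0
```

Emit:
apply_moves --pt "0 0 0 0 0 0" --pt "0 0 0 0 0 0" --pt "0 0 0 0 0 0" --pt "0 0 0 0 0 0" --pt "0 0 0 0 0 0" --fingers 0 --grip_force 70

```text
time: 4.7
tool_pos: [552.2, 167.2, 115.9]
tcp_rot: [-180.0, -20.0, 11.1]
ft_force: [0.3, -0.0, 0.6]
finger_gap: -0.1
grip_force: 0.0
```

The fingers closed on nothing, so I'll look.

```bash
python3 - <<'E'
from h import *
a=[]
p0,R0,s=cur(); print(p0,s["ft_force"],s["finger_gap"])
for c in("wrist","side"):
    p,d=eyes.snapshot(c); a.append(p[:,:,::-1])
X=cloud("side",d>0,d)
cv2.imwrite("pics/c2.png",np.hstack([a[0][100:420,100:460],cv2.resize(a[1][130:290,280:470],None,fx=2,fy=2)]))
E
```

```text
[552.2431241  167.18968337 115.90111214] [ 0.34047203 -0.04577161  0.58551381] -0.05014607967657218
```

View pics/c2.png

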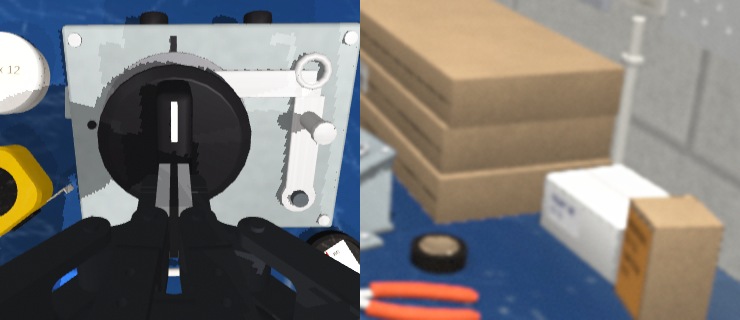

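```bash
python3 - <<'E'
from h import *
k=eyes.get_calibration("wrist"); M=np.linalg.inv(k["mount"]); K=k["intrinsics"]
for q in([0,0,0],[0,0,-19]):
    c=M[:3,:3]@q+M[:3,3]; print(q,c,(K@c/c[2])[:2])
p0,R0,s=cur(); Pr=panel_R(11.1); print("tcp panel",(p0-[560.5,145,71])@Pr)
p,d=eyes.snapshot("wrist")
X=cloud("wrist",np.ones_like(d,bool),d); n=np.zeros(d.shape+(3,)); n[d>0]=(X-[560.5,145,71])@Pr
for v in range(170,330,10): print(v,[(n[v,u].round(0).astype(int).tolist(),int(d[v,u])) for u in (262,268,274,280,286)])
print([(np.round(q["xyz"],1),q["confidence"]) for q in models.place_of("handle_grip","wrist")])
E
```

```text
[0, 0, 0] [ -0.93660666  21.2296548  196.30237889] [271.84849332 250.41100341]
[0, 0, -19] [ -0.93116271  27.1229165  178.23944898] [271.69238268 265.58287617]
tcp panel [11.59599473 23.3725712  43.32438827]
170 [([55, 29, 31], 194), ([56, 25, 32], 193), ([55, 22, 31], 194), ([56, 19, 32], 193), ([56, 15, 32], 192)]
180 [([50, 29, 34], 193), ([52, 25, 39], 187), ([51, 22, 38], 188), ([51, 19, 38], 188), ([50, 15, 34], 193)]
190 [([51, 28, 58], 169), ([52, 25, 61], 166), ([52, 22, 61], 166), ([52, 19, 61], 166), ([51, 16, 59], 169)]
200 [([48, 28, 67], 162), ([48, 25, 67], 162), ([48, 22, 66], 163), ([48, 19, 67], 162), ([48, 17, 67], 162)]
210 [([43, 28, 66], 164), ([43, 25, 68], 163), ([43, 22, 67], 163), ([43, 19, 67], 163), ([43, 16, 68], 162)]
220 [([38, 28, 67], 165), ([38, 25, 68], 164), ([39, 22, 69], 163), ([38, 19, 68], 164), ([38, 16, 67], 165)]
230 [([33, 28, 68], 166), ([33, 25, 68], 166), ([33, 22, 68], 165), ([33, 19, 68], 165), ([33, 16, 67], 167)]
240 [([28, 28, 67], 168), ([28, 25, 67], 168), ([28, 22, 69], 167), ([28, 19, 68], 167), ([28, 16, 67], 168)]
250 [([22, 2
[... 226 characters left out ...]
, 147), ([23, 25, 90], 148), ([24, 22, 91], 147), ([23, 20, 89], 148), ([24, 17, 91], 147)]
280 [([24, 27, 99], 139), ([23, 25, 99], 139), ([24, 22, 99], 139), ([24, 20, 99], 139), ([24, 17, 99], 139)]
290 [([24, 27, 108], 131), ([23, 25, 106], 132), ([24, 22, 107], 131), ([24, 20, 108], 130), ([24, 18, 107], 131)]
300 [([23, 27, 113], 126), ([24, 24, 114], 125), ([24, 22, 114], 124), ([24, 20, 114], 125), ([24, 18, 114], 125)]
310 [([25, 26, 123], 116), ([22, 24, 117], 122), ([22, 22, 118], 121), ([22, 20, 118], 121), ([25, 18, 123], 116)]
320 [([25, 26, 128], 111), ([20, 24, 121], 120), ([18, 22, 118], 123), ([25, 20, 128], 111), ([25, 18, 127], 112)]
[(array([546.9, 165.9, 134.6]), 0.97)]
```

The depth shows the fingertips at about 85 mm out from the panel while the reported TCP is at 43 mm. The real tips therefore sit about 42 mm behind the stated TCP. I'll measure that directly, then open the fingers and descend in stages.

Emit:
apply_moves --pt "0 0 0 0 0 0" --pt "0 0 0 0 0 0" --pt "0 0 5 0 0 0" --pt "0 0 7 0 0 0" --pt "0 0 8 0 0 0" --fingers 45

```text
time: 5.52
tool_pos: [558.8, 168.5, 95.9]
tcp_rot: [-180.0, -20.0, 11.1]
ft_force: [0.5, 0.2, 0.3]
finger_gap: 45.1
grip_force: 0.0
```

```bash
cat >> h.py <<'E'
def tips(save=None):
    p0,R0,s=cur(); p,d=eyes.snapshot("wrist"); K=eyes.get_calibration("wrist")
    if save: cv2.imwrite(save,p[:,:,::-1])
    T=np.full(d.shape+(3,),np.nan); T[d>0]=R0.inv().apply(cloud("wrist",np.ones_like(d,bool),d)-p0)
    f=T[(abs(T[...,0])<14)&(abs(T[...,1])<60)&(T[...,2]<-5)&(T[...,2]>-75)]
    h,e=np.histogram(f[:,2],bins=np.arange(-75,0,5)); print("tcp panel",((p0-[560.5,145,71])@panel_R(11.1)).round(1),"gap",s["finger_gap"],"F",s["ft_force"].round(1))
    for a,b,lo in zip(h,e,e): 
        q=f[(f[:,2]>=lo)&(f[:,2]<lo+5)]; 
        if a: print(b,a,q.min(0).round(0),q.max(0).round(0))
E
python3 - <<'E'
from h import *
tips("pics/w3.png")
E
```

```text
tcp panel [11.2 23.4 22.4] gap 45.12240898994441 F [0.5 0.2 0.3]
-75 611 [-11. -35. -75.] [ 12.  37. -70.]
-70 739 [-12. -35. -70.] [ 12.  37. -65.]
-65 662 [-11. -35. -65.] [ 12.  37. -60.]
-60 597 [-11. -35. -60.] [ 12.  37. -55.]
-55 536 [-11. -35. -55.] [ 12.  37. -50.]
-50 523 [-14. -35. -50.] [ 13.  37. -45.]
-45 2355 [-14. -32. -45.] [ 14.  35. -40.]
-40 61 [ -9. -22. -40.] [ 14.  24. -38.]
-15 2100 [-14. -40. -12.] [ 14.  42. -10.]
-10 3220 [-14. -45. -10.] [14. 48. -5.]
```

View pics/w3.png

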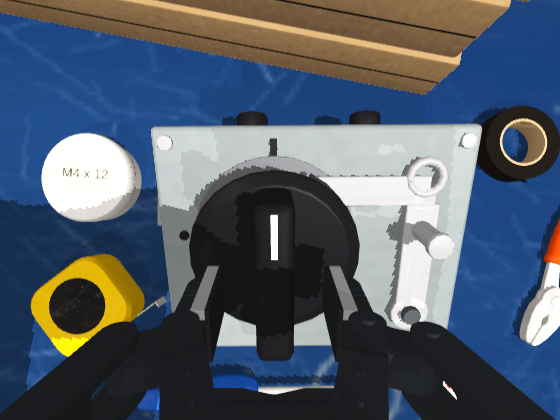

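The picture shows the open fingers on either side of the bar, above its lower half: tips at (215,270) and (337,270), bar at (274,275). The tips are about 48 mm behind the TCP when open, so I'll descend another 20 mm.

Emit:
apply_moves --pt "0 0 6 0 0 0" --pt "0 0 6 0 0 0" --pt "0 0 5 0 0 0" --pt "0 0 3 0 0 0" --pt "0 0 0 0 0 0"

```text
time: 6.2
tool_pos: [565.3, 169.8, 77.5]
tcp_rot: [-180.0, -20.0, 11.1]
ft_force: [0.3, -0.2, -0.8]
finger_gap: 45.2
grip_force: 0.0
```

Emit:
apply_moves --pt "0 0 0 0 0 0" --pt "0 0 0 0 0 0" --pt "0 0 0 0 0 0" --pt "0 0 0 0 0 0" --pt "0 0 0 0 0 0" --fingers 0 --grip_force 70

```text
time: 6.82
tool_pos: [565.7, 169.8, 78.1]
tcp_rot: [-180.0, -20.0, 11.1]
ft_force: [-1.1, -1.8, 2.0]
finger_gap: 16.9
grip_force: 71.6
```

```bash
python3 - <<'E'
from h import *
tips()
E
```

```text
tcp panel [11.7 23.3  3.3] gap 16.911216884429415 F [-1.1 -1.8  2. ]
-75 816 [-10. -14. -75.] [ 13.  16. -70.]
-70 554 [-12. -21. -70.] [ 13.  23. -65.]
-65 3041 [-14. -21. -65.] [ 14.  23. -60.]
-60 370 [ -7. -21. -60.] [ 13.  23. -55.]
-55 345 [  7. -21. -55.] [ 13.  23. -50.]
-50 274 [  7. -21. -50.] [ 13.  23. -45.]
-45 106 [  7. -20. -45.] [ 13.  21. -41.]
-35 1633 [-14. -40. -32.] [ 14.  42. -30.]
-30 3526 [-14. -45. -30.] [ 14.  48. -25.]
-25 4 [ -6. -44. -25.] [  9.  48. -25.]
```

The bar is gripped, with the tips at 44 mm out as planned. Next I'll press.

Emit:
apply_moves --pt "0 0 3 0 0 0" --pt "0 0 3 0 0 0" --pt "0 0 3 0 0 0" --pt "0 0 0 0 0 0" --pt "0 0 0 0 0 0"

```text
time: 7.5
tool_pos: [568.7, 170.4, 70.8]
tcp_rot: [-180.0, -20.0, 11.1]
ft_force: [-14.0, -5.3, 20.5]
finger_gap: 16.9
grip_force: 74.8
```

```bash
python3 - <<'E'
from h import *
tips()
s=sense();print(s["wrist_torque"],s["joint_pos"].round(1), s["tool_pos"])
E
```

```text
tcp panel [12.1 23.4 -4.6] gap 16.939173142637284 F [-14.   -5.3  20.5]
-75 812 [-10. -20. -75.] [ 13.  22. -70.]
-70 600 [-14. -21. -70.] [ 13.  23. -65.]
-65 2988 [-14. -21. -65.] [ 14.  23. -60.]
-60 386 [-12. -21. -60.] [ 13.  23. -55.]
-55 324 [  7. -21. -55.] [ 13.  23. -50.]
-50 268 [  8. -21. -50.] [ 13.  23. -45.]
-45 114 [  8. -19. -45.] [ 13.  21. -41.]
-40 1 [ 11.  16. -40.] [ 11.  16. -40.]
-35 2266 [-14. -41. -32.] [ 14.  42. -30.]
-30 2883 [-14. -45. -30.] [ 14.  48. -25.]
-25 5 [ -1. -44. -25.] [ 11.  48. -25.]
-10 42 [ -7. -58.  -7.] [14. 49. -5.]
[-0.83805999  1.65943035 -0.01357812] [ 11.9  -8.  116.5  -0.3  51.5  90.9] [568.70450296 170.42295986  70.80130636]
```

Pressed home: 8 mm of travel and about 25 N. Next I'll turn it.

Emit:
apply_moves --pt "0 0 0 0 0 -0.1" --pt "0 0 0 0 0 -0.16" --pt "0 0 0 0 0 -0.16" --pt "0 0 0 0 0 -0.16" --pt "0 0 0 0 0 -0.16"

```text
time: 8.18
tool_pos: [568.2, 171.1, 70.6]
tcp_rot: [166.2, -14.6, 55.6]
ft_force: [-18.0, -2.5, 21.4]
finger_gap: 16.8
grip_force: 74.8
```

Emit:
apply_moves --pt "0 0 0 0 0 -0.16" --pt "0 0 0 0 0 -0.16" --pt "0 0 0 0 0 -0.16" --pt "0 0 0 0 0 -0.16" --pt "0 0 0 0 0 -0.16"

```text
time: 8.8
tool_pos: [567.4, 171.3, 70.3]
tcp_rot: [160.1, -0.6, 99.8]
ft_force: [-23.2, -1.8, 24.8]
finger_gap: 16.9
grip_force: 75.5
```

```bash
python3 - <<'E'
from h import *
p,R,s=cur(); Rt=Ro.from_matrix(panel_R(11.1)@np.diag([1,-1,-1.]))
print("turned",(Rt.inv()*R).as_rotvec(),s["joint_pos"].round(1),s["ft_force"],s["wrist_torque"],s["grip_force"],((p-[560.5,145,71])@panel_R(11.1)).round(1))
E
```

```text
turned [ 3.40270028e-03 -1.21866764e-04 -1.54541406e+00] [ 12.   -8.  116.6  -0.2  51.6   2.4] [-23.24914135  -1.82001353  24.75506675] [-0.09668048  2.86349104 -0.07650121] 75.50678372383118 [10.9 24.4 -4.7]
```

Emit:
apply_moves --pt "0 0 0 0 0 -0.03" --pt "0 0 0 0 0 -0.01" --pt "0 0 -1 0 0 0" --pt "0 0 0 0 0 0" --pt "0 0 0 0 0 0"

```text
time: 9.43
tool_pos: [567.1, 171.1, 70.4]
tcp_rot: [160.1, 0.1, 101.6]
ft_force: [-12.8, -1.1, 14.0]
finger_gap: 17.1
grip_force: 73.6
```

Emit:
apply_moves --pt "0 0 0 0 0 0" --pt "0 0 0 0 0 0" --pt "0 0 0 0 0 0" --pt "0 0 0 0 0 0" --pt "0 0 0 0 0 0" --fingers 45

```text
time: 10.05
tool_pos: [568.0, 170.3, 70.1]
tcp_rot: [160.0, 0.1, 101.6]
ft_force: [0.1, -0.9, -0.2]
finger_gap: 45.0
grip_force: 0.0
```

Emit:
apply_moves --pt "0 0 -5 0 0 0" --pt "0 0 -10 0 0 0" --pt "0 0 -20 0 0 0" --pt "0 0 -20 0 0 0" --pt "0 0 -20 0 0 0"

```text
time: 10.68
tool_pos: [542.8, 165.3, 142.4]
tcp_rot: [160.0, 0.1, 101.6]
ft_force: [0.4, -0.9, 0.5]
finger_gap: 45.0
grip_force: 0.0
```

```bash
cat >> h.py <<'E'
def look(save):
    p0,R0,s=cur(); p,d=eyes.snapshot("wrist"); cv2.imwrite(save,p[:,:,::-1]); Pr=panel_R(11.1)
    print("tcp panel",((p0-[560.5,145,71])@Pr).round(1),s["joint_pos"].round(1),s["ft_force"].round(1))
    P=(cloud("wrist",d>0,d)-[560.5,145,71])@Pr
    T=R0.inv().apply(cloud("wrist",d>0,d)-p0)
    P=P[~((abs(T[:,0])<45)&(abs(T[:,1])<70)&(T[:,2]<-35))]
    b=P[(P[:,2]>58)&(P[:,2]<76)&(np.hypot(P[:,0]-11.5,P[:,1]-23.8)<50)]
    if len(b): print("bar",len(b),np.median(b,0).round(1),cv2.minAreaRect(b[:,:2].astype(np.float32)))
    for n,c in(("stud",(18,-68)),("studout",(-43,-128))):
        b=P[(P[:,2]>25)&(P[:,2]<45)&(np.hypot(P[:,0]-c[0],P[:,1]-c[1])<22)]
        if len(b): b=b[b[:,2]>np.percentile(b[:,2],95)-3]; print(n,len(b),np.median(b,0).round(1),cv2.minEnclosingCircle(b[:,:2].astype(np.float32)))
    for n in("hasp_stud","hasp_pivot"):
        for q in models.place_of(n,"wrist")[:2]: print(n,((q["xyz"]-np.array([560.5,145,71]))@Pr).round(1),round(q["confidence"],2))
E
python3 -c "
from h import *
look('pics/w4.png')"
```

```text
tcp panel [11.8 23.4 71.6] [ 11.9 -17.2 116.4  -0.3  60.7   0.4] [ 0.4 -0.9  0.5]
bar 3851 [13.8 27.6 69.8] ((13.81940746307373, 22.720293045043945), (18.04631233215332, 79.07406616210938), 0.4958805739879608)
stud 258 [ 19.6 -66.8  34.7] ((19.714752197265625, -67.29168701171875), 7.672791004180908)
hasp_stud [ 14.7 -64.2  28.2] 0.72
```

View pics/w4.png

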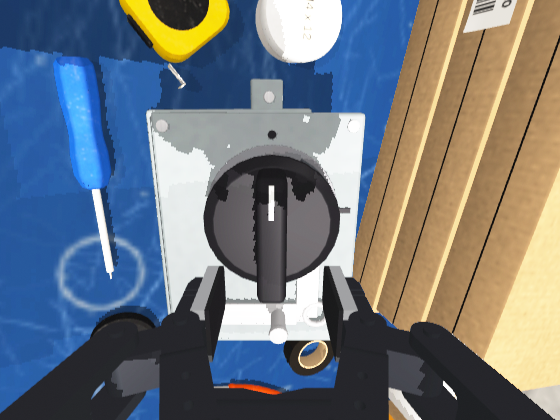

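The handle is off and sprung out: bar at (271,240) across the panel, top at 69.8 mm. The stud is at (278,325). Next I'll move over the stud, keeping this tool orientation.

```bash
python3 - <<'E'
from h import *
Pr=panel_R(11.1); o=np.array([560.5,145,71])
Rt=Ro.from_matrix(Pr@np.diag([1,-1,-1.]))*Ro.from_euler('z',-90,degrees=True)
rows(o+Pr@[18.8,-67.3,60],Rt,5)
E
```

```text
[[-18.2, 0.9, 2.3, 0.0007, -0.0002, 0.0019], [-18.1, 1.0, 2.4, 0.0007, -0.0002, 0.0019], [-18.1, 1.0, 2.4, 0.0007, -0.0002, 0.0019], [-18.2, 1.1, 2.3, 0.0007, -0.0002, 0.0019], [-18.1, 1.1, 2.4, 0.0007, -0.0002, 0.0019]]
end [570.7  78.5 133.8] [160.    0.  101.1]
```

Emit:
apply_moves --pt "-18.2 1.0 2.4 0 0 0.002" --pt "-18.1 1.0 2.4 0 0 0.002" --pt "-18.1 1.0 2.4 0 0 0.002" --pt "-18.2 1.0 2.4 0 0 0.002" --pt "-18.1 1.0 2.4 0 0 0.002" --fingers 42

```text
time: 11.45
tool_pos: [569.3, 77.6, 130.1]
tcp_rot: [160.1, -0.1, 101.1]
ft_force: [0.1, 0.1, 0.4]
finger_gap: 41.8
grip_force: 0.0
```

```bash
python3 -c "
from h import *
look('pics/w5.png')"
```

```text
tcp panel [ 16.1 -67.9  57. ] [-1.000e-01 -1.530e+01  1.162e+02  4.400e+00  5.960e+01 -1.270e+01] [0.1 0.1 0.4]
bar 6150 [11.9 19.4 66.9] ((11.629631996154785, 15.567949295043945), (17.99262046813965, 71.30316925048828), 0.20966359972953796)
stud 380 [ 17.6 -69.1  31.8] ((17.43697738647461, -69.625244140625), 7.26647424697876)
hasp_stud [ 14.6 -66.1  31.9] 0.73
hasp_pivot [-40.3 -71.9  -1.1] 0.75
hasp_pivot [-131.1 -117.7  -26.3] 0.28
```

View pics/w5.png

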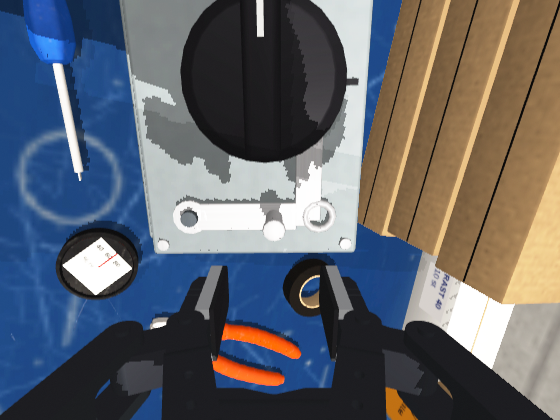

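The fingers at (212,285) and (335,285) straddle the line of the stud at (274,230). The cartons at right may be close, so I'll check clearance before descending.

```bash
python3 - <<'E'
from h import *
p0,R0,s=cur(); print(((p0-[560.5,145,71])@panel_R(11.1)).round(1))
p,d=eyes.snapshot("wrist")
W=cloud("wrist",d>0,d); t,dd=eyes.snapshot("top"); W2=cloud("top",dd>0,dd)
for n,W in(("wrist",W),("top",W2)):
    T=R0.inv().apply(W-p0)-[0,0,82]
    m=(abs(T[:,0])<100)&(T[:,1]>15)&(T[:,1]<160)&(W[:,2]>5)
    if n=="wrist": m&=T[:,2]+82>-35
    T=T[m];W=W[m]
    for y in range(20,160,10):
        q=(T[:,1]>=y)&(T[:,1]<y+10)
        if q.any(): i=np.argmin(T[q,2]); print(n,y,T[q][i].round(0),W[q][i].round(0))
E
```

```text
[ 16.  -67.9  57.1]
wrist 20 [ 74.  29. -61.] [589. 156. 120.]
wrist 30 [ 82.  35. -60.] [593. 165. 122.]
wrist 40 [ 90.  41. -57.] [598. 175. 121.]
wrist 50 [ 90.  55. -27.] [621. 179.  98.]
wrist 60 [ 46.  60. -25.] [635. 137.  97.]
wrist 80 [-36.  89.  59.] [706.  67.  28.]
wrist 90 [-37.  99.  33.] [706.  67.  56.]
wrist 100 [-30. 109.  16.] [709.  74.  75.]
wrist 110 [-31. 120. -14.] [708.  73. 107.]
wrist 120 [-37. 130. -37.] [711.  68. 132.]
wrist 130 [-42. 140. -64.] [712.  63. 161.]
wrist 140 [-36. 147. -75.] [714.  69. 174.]
wrist 150 [ -3. 151. -74.] [712. 102. 174.]
top 20 [  56.   20. -540.] [425. 106. 568.]
top 30 [  56.   31. -535.] [436. 108. 566.]
top 40 [  51.   41. -528.] [448. 105. 563.]
top 50 [  52.   50. -520.] [460. 108. 559.]
top 60 [  50.   60. -501.] [476. 110. 545.]
top 70 [-47.  71.  72.] [695.  54.  10.]
top 80 [-29.  89.  64.] [705.  74.  23.]
top 90 [-37. 100.  35.] [707.  67.  54.]
top 100 [-33. 109.  15.] [709.  71.  76.]
top 110 [-30. 119. -12.] [708.  74. 105.]
top 120 [-43. 130. -38.] [712.  62. 133.]
top 130 [-40. 139. -64.] [711.  64. 161.]
top 140 [-40. 144. -79.] [711.  64. 177.]
top 150 [  5. 156. -77.] [714. 110. 179.]
```

Emit:
apply_moves --pt "-0.3 0.3 17 0 0 0" --pt "-0.3 0.3 17 0 0 0" --pt "-0.3 0.3 17 0 0 0" --pt "-0.3 0.3 17 0 0 0" --pt "-0.3 0.2 13 0 0 0"

```text
time: 12.32
tool_pos: [597.6, 82.7, 53.2]
tcp_rot: [160.1, -0.1, 101.1]
ft_force: [0.2, -0.2, 0.2]
finger_gap: 42.0
grip_force: 0.0
```

Emit:
apply_moves --pt "0 0 0 0 0 0" --pt "0 0 0 0 0 0" --pt "0 0 0 0 0 0" --pt "0 0 0 0 0 0" --pt "0 0 0 0 0 0" --fingers 0 --grip_force 30

```text
time: 12.95
tool_pos: [596.4, 82.3, 54.4]
tcp_rot: [160.2, -0.1, 101.1]
ft_force: [-6.7, -1.1, -3.2]
finger_gap: 12.8
grip_force: 29.2
```

```bash
python3 - <<'E'
from h import *
p,R,s=cur(); print(((p-[560.5,145,71])@panel_R(11.1)).round(1),s["ft_force"].round(1),s["joint_pos"].round(1),s["finger_gap"],s["grip_force"])
print((Ro.from_matrix(panel_R(11.1)@np.diag([1,-1,-1.])).inv()*R).as_rotvec())
E
```

```text
[ 16.1 -68.4 -23.5] [-6.7 -1.1 -3.2] [  0.5  -5.2 115.7   4.7  50.1 -13. ] 12.774734795786612 29.191686809062958
[ 0.00400289 -0.00211617 -1.57048627]
```

The stud is gripped. Next I'll swing it along the arc with a 60 mm radius, at 6° per row.

Emit:
apply_moves --pt "-6.3 -0.33 0 0 0 0.105" --pt "-6.3 -0.33 0 0 0 0.105" --pt "-6.3 -0.33 0 0 0 0.105" --pt "-6.3 -0.33 0 0 0 0.105" --pt "-6.3 -0.33 0 0 0 0.105"

```text
time: 13.58
tool_pos: [594.4, 51.9, 51.4]
tcp_rot: [162.8, -9.9, 72.3]
ft_force: [-7.3, 3.7, -3.5]
finger_gap: 12.7
grip_force: 29.3
```

```bash
python3 - <<'E'
from h import *
p,R,s=cur(); print(((p-[560.5,145,71])@panel_R(11.1)).round(1),s["ft_force"].round(1),R.inv().apply(s["ft_force"]).round(1),s["joint_pos"].round(1),s["finger_gap"],s["grip_force"])
E
```

```text
[  7.7 -97.8 -23.7] [-7.3  3.7 -3.5] [ 0.7 -8.8  1.1] [ -3.3  -5.7 116.5   6.5  50.2  12.5] 12.745592129902176 29.290994703769684
```

Emit:
apply_moves --pt "-6.3 -0.7 0 0 0 0.105" --pt "-6.3 -0.5 0 0 0 0.105" --pt "-6.3 -0.33 0 0 0 0.105" --pt "-6.3 -0.33 0 0 0 0.105" --pt "-6.3 -0.33 0 0 0 0.105"

```text
time: 14.2
tool_pos: [578.3, 26.9, 44.0]
tcp_rot: [170.0, -17.2, 42.3]
ft_force: [-3.4, 5.9, -5.3]
finger_gap: 12.6
grip_force: 29.2
```

Emit:
apply_moves --pt "-6.3 -0.33 0 0 0 0.105" --pt "-6.3 -0.33 0 0 0 0.105" --pt "-6.3 -0.33 0 0 0 0.105" --pt "-6.3 -0.33 0 0 0 0.105" --pt "-6.3 -0.33 0 0 0 0.105"

```text
time: 14.82
tool_pos: [552.5, 13.8, 34.0]
tcp_rot: [-179.7, -19.9, 10.6]
ft_force: [1.7, 5.8, -8.2]
finger_gap: 12.7
grip_force: 29.2
```

```bash
python3 - <<'E'
from h import *
p,R,s=cur(); print(((p-[560.5,145,71])@panel_R(11.1)).round(1),s["ft_force"].round(1),R.inv().apply(s["ft_force"]).round(1),s["joint_pos"].round(1),s["finger_gap"],s["grip_force"])
E
```

```text
[ -43.8 -127.2  -23.5] [ 1.7  5.8 -8.2] [-0.3 -5.3  8.7] [ -8.9 -11.5 123.8   9.   49.3  65.6] 12.68833922355945 29.21427458524704
```

Emit:
apply_moves --pt "-1 0 0 0 0 0.015" --pt "-1 0 0 0 0 0.015" --pt "-1 0 0 0 0 0" --pt "0 0 0 0 0 0" --pt "0 0 0 0 0 0"

```text
time: 15.45
tool_pos: [551.1, 13.6, 33.7]
tcp_rot: [-179.2, -20.0, 9.1]
ft_force: [8.3, 8.3, -12.3]
finger_gap: 12.7
grip_force: 29.3
```

Emit:
apply_moves --pt "0 0 0 0 0 0" --pt "0 0 0 0 0 0" --pt "0 0 0 0 0 0" --pt "0 0 0 0 0 0" --pt "0 0 0 0 0 0" --fingers 40

```text
time: 16.08
tool_pos: [551.1, 12.1, 34.0]
tcp_rot: [-179.2, -20.0, 9.0]
ft_force: [0.6, 0.4, 0.2]
finger_gap: 40.1
grip_force: 0.0
```

Emit:
apply_moves --pt "0 0 -10 0 0 0" --pt "0 0 -20 0 0 0" --pt "0 0 -30 0 0 0" --pt "0 0 -30 0 0 0" --pt "0 0 -20 0 0 0"

```text
time: 16.7
tool_pos: [514.3, 4.6, 139.7]
tcp_rot: [-179.3, -20.1, 9.0]
ft_force: [0.5, -0.5, -0.6]
finger_gap: 39.5
grip_force: 0.0
```

```bash
python3 -c "
from h import *
look('pics/w6.png')"
```

```text
tcp panel [ -44.5 -128.9   89.3] [-11.1 -26.8 123.9   8.3  64.4  67.4] [ 0.5 -0.5 -0.6]
bar 2763 [14.2  2.4 69.1] ((13.609224319458008, 6.7885284423828125), (18.099287033081055, 52.45688247680664), 0.394631564617157)
studout 295 [ -39.9 -128.7   34. ] ((-40.15159606933594, -128.84988403320312), 7.253246784210205)
hasp_stud [ -43.  -127.5   24.7] 0.79
hasp_pivot [-42.1 -71.4  -0.8] 0.87
```

View pics/w6.png

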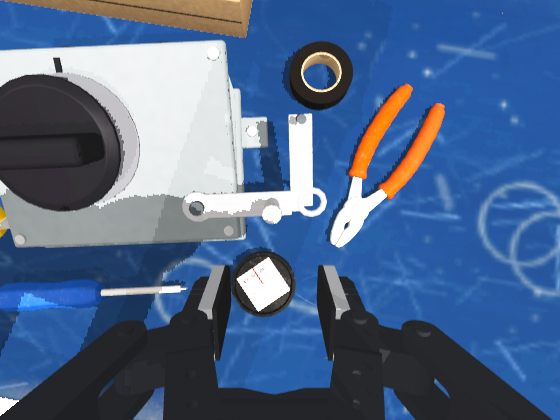

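The hasp lies straight out to the right, parallel to the box front: pivot (195,207), eye (313,201). It was pushed to its stop. The handle is at off with its top at 69 mm, the robot is clear and the tools are where they were.

```bash
python3 -c "
from bench import job
print(job.hand_in())"
```

```text
the job is handed in; nothing more can be done
None
```

The job is handed in (no verdict came back): the handle is at off and sprung out, the hasp is swung out to its stop, and the arm is clear with nothing round the box disturbed.

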